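# Find the optics case with a part come loose and hold it up

## Task

One of the three sealed grey cases on the black mat has a part come loose inside it. Working from the left spot to the right, lift every case in turn clear of the mat and rock it, red end well down (about 25 degrees) and then as far up, to feel whether the part slides and knocks; put it back on its own spot before you lift the next (the last may stay in the gripper if it is the one). Then present the one that rattles: hold it level and still about 20 cm above the round blue pad, and finish while still holding it there, with the two quiet cases back on their spots and the other things on the bench left alone.

Things in the scene. Friction and masses are not known exactly. Their poses are not given: they have to be found in the camera images.
- mat: Fixed black rubber mat, 450 (x, along the row) x 84 x 3 mm, origin under its middle. White outlines (137 x 66 mm, centres 150 mm apart) mark three spots; on each lies one of three sealed grey plastic cases that look alike, so only the spots' poses are given: at the start each case is centred on its spot, in line. Free room to rock is over the mat's middle: wall behind, microscope to the right.
- spot_left (a point): Left spot's middle, level with the mat's top; x left along the row (the way the red ends point), z up. A case is 120 mm long (along the spot's x), 48 wide, 46 high (its middle 23 mm above this point), with straight sides to grip across the width, a red end cap at its left (+x) end, white label on the lid.
- spot_middle (a point): Middle spot's middle, level with the mat's top; x left along the row (the way the red ends point), z up. A case weighs 0.38 to 0.54 kg, about two thirds of it a metal part inside. In two cases the part is jammed tight, up to 20 mm off the middle of the length; in the third, any of the three, it is loose.
- spot_right (a point): Right spot's middle, level with the mat's top; x left along the row (the way the red ends point), z up. The loose part slides along its case up to 32 mm either side of the middle and knocks at the ends. It slides once the case tips over about 5 degrees and stays put when level; end to end it shifts the moment about the grasp by 0.15 to 0.2 Nm.
- pad_center (a point): Middle of the top face of a round blue pad with a white ring, 76 mm across and 5 mm thick, fixed to the bench in front of the mat (on the robot's side); z up. Round the work: the wall's face is about 0.64 m ahead of the robot, and the fixed microscope's condenser with its knobs hangs 0.36 to 0.54 m above the bench, 0.2 to 0.38 m ahead and 0.06 to 0.25 m to the right; swing round its far side between the two.
- stain_bottle: Brown dropper bottle with black cap, 33 x 34 x 102 mm, standing loose on the bench as a bystander; origin at the middle of its underside.
- ethanol_wash: White wash bottle with red cap and spout, 72 x 74 x 163 mm, bystander; origin at the middle of its underside.
- objective_case: White round canister with black screw lid, 42 mm across, 79 mm high, bystander; origin at the middle of its underside.
- petri_a: Closed round petri dish, 60 mm across, 14 mm high, bystander; origin at the middle of its underside.
- filter_cube: Black filter cube with a white round window, 39 x 34 x 38 mm, bystander; origin at the middle of its underside.

How it is judged:
By the outcome, as a careful person would: the job done as asked, in the order asked, and still so for the second after the job is handed in, while the arm keeps its last pose, push and grip.
It also fails if it takes over 72 s, if anything falls off the work surface, if the arm or the gripper's body presses on something with over 40 N, if the wrist force passes 120 N, or if a joint passes its speed limit or range.

## Robot

A 6-joint arm with a two-finger parallel gripper is mounted at the origin on the work surface; the furniture and walls round the work are solid. World frame = base frame: x ahead of the robot, y to its left, z up, the work surface at z = 0. Lengths are in m, angles in rad, forces in N, time in s.
With the tool pointing down it reaches from about 0.3 to 0.775 m from the base axis. Payload 14.6 kg.
Tool frame: the origin (TCP) lies at the very end of the fingers, on their centre line; the grasp point (between the pads) lies 19 mm behind it (bot.hold_point_z is the distance from the TCP to the grasp point, in m); z points along the fingers, y is the line along which they close (so a half turn about z gives the same grasp; the last joint's range is limited). The gripper opens to 94 mm and grips with 3 to 60 N. Pads are 16 mm wide; open, the fingers measure 119 mm over their backs; the gripper's body (75 mm by 177 mm) begins 78 mm behind the grasp point.
Start: joints at [0.712, 0.3, 1.521, -0, 1.321, -0.067], TCP at [0.391, 0.386, 0.205] pointing down, gripper open.
Joint ranges: [-3.03, 3.03], [-0.79, 2.21], [0.23, 2.52], [-1.04, 4.18], [0, 3.07], [-2.55, 2.55]. Speed limits (rad/s): [2.22, 2.22, 2.57, 3.14, 3.14, 3.14].

## Interface

Orientations are given as [roll, pitch, yaw] about the fixed x, y, z axes, in that order (R = Rz(yaw) Ry(pitch) Rx(roll)).
In Python, from rig import bot gives the robot as it stands.
- The arm moves only by the tool send_rows, never from a script. Its arguments are lists of equal length, an entry for each row: "dp": the shift along the tool's x, y, z scaled (see below), a list of three; "rotation": the turn, a rotation vector about the tool's x, y, z scaled (see below), a list of three; "hand": the opening, from 0 (shut) to 1 (fully open). In form: {"dp": [[dx, dy, dz], ...], "rotation": [[ax, ay, az], ...], "hand": [hand, ...]}. A call has 1 to 10 rows; each row is the pose to reach, as a shift and turn from the pose commanded when the call began, along the tool's axes at that moment; what a row does not reach only later rows make up. The controller multiplies each number of a shift by 500 mm and each number of a turn by pi/4 rad. A row lasts 1/12 s, in which the tool goes at most 41.7 mm and 7.16 degrees, less where a joint would pass 70% of its speed; a pose out of reach is approached as far as the arm can. A call with a number of a shift or a turn outside -1 to 1 is refused whole. A call with a gripper value outside its range is refused whole. The fingers move at their own pace and stop on an object; the grip force is fixed at half the most. Time passes only in rows, so rows that repeat a pose let the fingers close. It gives the time, the measured TCP pose, the force, the opening and the grip force at its end, in the units of the state.
- bot.sense(): the state, without advancing time (a new reading comes with each control period).
- bot.snapshot(name): name is "scene" or "top" or "wrist"; returns a dict with "pixels" (420x560x3 uint8, red, green, blue), "vfov" (degrees; the focal length in pixels is half the picture's height over the tangent of half this angle, whatever the lens; pixels are square), "cx", "cy" (the principal point, pixels), "D" ([k1, k2, p1, p2, k3] as OpenCV has them; the pictures are not rectified), "xyz" and "rotation" of the camera in the world; the wrist camera has in their place "tool_from_camera" (4x4, takes a point from camera to tool coordinates, whose origin is the TCP and whose axes are the flange's). Camera axes: x right, y up, looking along -z (the intrinsics and any distortion apply to the point x, -y, -z); pixel columns grow to the right and rows downward; lengths in m; the calibration is good to about 2 mm. A picture is of the moment at which its call begins: read the wrist's pose just before it. There is no depth.
- bot.sign_off(): hands the job in; it is judged then, once.
Trained networks look in the newest picture that a camera, given by its name, has taken for a name from the list of things; names that differ only in an ending like _2 or _b are one class to them, and where a whole thing is asked for, a point or a joint stands for the part that bears it (a point fixed in the world has none). Each returns a list of dicts, best first, with "p" (0 to 1); they miss things now and then, are a little off and sometimes report something else, mostly with a low value. They report only what shows in the picture. A call takes as long as a camera call.
- bot.look_for(camera, thing): "at" ([x, y, z] in m, in the coordinates of the camera as it stood for that picture, good to about 4 mm: the middle of the surface that is visible of it).
- bot.tip_of(camera, thing): "at" ([x, y, z] in m, in the coordinates of the camera as it stood for that picture, good to about 4 mm: a listed point, or the origin of a listed thing).
The state is a dict: "clock": time; "qpos": joint angles; "joint_vel": joint speeds; "tau": joint torques, N m; "position": TCP position; "tcp_rot": TCP orientation; "ft_force": force on the tool from outside, world axes, zero at the start; "torque": the same for the moment, N m; "opening": finger opening in m; "finger_force": force on a finger pad.
Only numpy, scipy, OpenCV 4.12 (cv2) and the standard library are available. Lean on these libraries where they do the work, as an engineer would, in place of code of your own. Each camera call takes 0.05 s, during which the arm holds its last target. There are 200 camera calls.

## Working session

There is one attempt and no reset: what is moved stays moved. The work goes in short steps, Python scripts to look and compute and a tool call to move; the robot and the scene stay as the last step left them, time stands still between calls to the robot, and variables do not carry over. Pictures are saved under pics/ and viewed, at most 10 in all, crops included, and the job is handed in when it is done.

Besides the shell and the picture viewer there is one more tool, called after "Request:" as name(argument=value, ...), one argument or row to a line, values as JSON. send_rows: Moves the arm, as the interface text tells. Shifts and turns lie within -1 to 1; 1 stands for 500 mm of shift or pi/4 rad of turn. Its arguments: {"type":"object","properties":{"dp":{"type":"array","items":{"type":"array","items":{"type":"number"}}},"rotation":{"type":"array","items":{"type":"array","items":{"type":"number"}}},"hand":{"type":"array","items":{"type":"number"}}},"required":["dp","rotation","hand"]}

```bash
mkdir -p pics; ls
cat > h.py <<'E'
import numpy as np, cv2
from scipy.spatial.transform import Rotation as R
from rig import bot
def campose(s):
    if "tool_from_camera" in s:
        st=bot.sense(); T=np.eye(4); r=np.array(st["tcp_rot"])
        T[:3,:3]=R.from_euler('xyz',r).as_matrix() if r.shape==(3,) else r
        T[:3,3]=st["position"]; return T@np.array(s["tool_from_camera"])
    T=np.eye(4); r=np.array(s["rotation"]); T[:3,:3]=R.from_euler('xyz',r).as_matrix() if r.shape==(3,) else r
    T[:3,3]=s["xyz"]; return T
def find(cam,names,f="tip_of",save=None):
    s=bot.snapshot(cam); T=campose(s)
    if save: cv2.imwrite(save,s["pixels"][:,:,::-1])
    for n in names:
        for d in getattr(bot,f)(cam,n)[:2]:
            print(cam,n,round(d["p"],2),np.round(T[:3,:3]@np.array(d["at"])+T[:3,3],4))
    return s,T
E
python3 - <<'E'
from h import *
st=bot.sense(); print({k:np.round(v,3).tolist() for k,v in st.items()})
N=["spot_left","spot_middle","spot_right","pad_center","stain_bottle","ethanol_wash","objective_case","petri_a","filter_cube"]
for c in ["top","scene"]:
    s,T=find(c,N,save=f"pics/{c}0.png"); print({k:v for k,v in s.items() if k!="pixels"})
E
```

```text
pics
{'clock': 0.0, 'qpos': [0.712, 0.3, 1.522, 0.0, 1.321, -0.067], 'joint_vel': [-0.001, 0.001, 0.0, -0.001, 0.001, -0.001], 'tau': [0.001, -53.181, -35.273, 0.071, 0.024, -0.0], 'position': [0.391, 0.386, 0.205], 'tcp_rot': [-3.14, -0.0, 2.35], 'ft_force': [-0.928, 0.004, -0.652], 'torque': [0.029, -0.008, 0.015], 'finger_force': 0.0, 'opening': 0.094}
top spot_left 0.83 [4.776e-01 3.123e-01 2.000e-04]
top spot_left 0.19 [0.4779 0.1645 0.006 ]
top spot_middle 0.59 [0.4748 0.1607 0.0022]
top spot_right 0.74 [ 0.4719  0.0109 -0.0011]
top pad_center 0.63 [0.3533 0.321  0.0096]
top stain_bottle 0.84 [ 0.5746  0.3714 -0.0027]
top stain_bottle 0.24 [ 0.5896  0.0916 -0.0017]
top ethanol_wash 0.9 [ 0.5758 -0.0749 -0.003 ]
top objective_case 0.97 [0.582  0.2881 0.0029]
top petri_a 0.88 [ 0.5967  0.2075 -0.0022]
top filter_cube 0.7 [ 0.5879  0.0914 -0.0036]
{'vfov': 53.28614738798704, 'cx': 282.6659031773945, 'cy': 204.0580746589779, 'D': array([-0.06651002,  0.        ,  0.        ,  0.        ,  0.        ]), 'xyz': array([0.33697534, 0.14516864, 0.90448897]), 'rotation': array([ 0.13706128,  0.00750803, -1.55050818])}
scene spot_left 0.82 [4.741e-01 3.158e-01 4.000e-04]
scene spot_middle 0.78 [0.4753 0.1648 0.0009]
scene spot_right 0.6 [0.4718 0.0103 0.0017]
scene pad_center 0.67 [0.3511 0.3176 0.0056]
scene pad_center 0.55 [ 0.5925  0.2062 -0.0039]
scene stain_bottle 0.75 [5.764e-01 3.751e-01 1.000e-04]
scene ethanol_wash 0.87 [ 0.5699 -0.0747 -0.0026]
scene objective_case 0.82 [ 0.5849  0.2848 -0.0007]
scene petri_a 0.47 [ 0.5925  0.2078 -0.0051]
scene filter_cube 0.82 [ 5.89e-01  9.04e-02 -3.00e-04]
{'vfov': 55.53873781239583, 'cx': 278.7977905584515, 'cy': 212.5685975274985, 'D': array([-0.10691128,  0.        ,  0.        ,  0.        ,  0.        ]), 'xyz': array([-0.04526196,  0.56338031,  0.60173075]), 'rotation': array([ 0.87198515, -0.02133946, -2.20583298])}
```

View pics/top0.png

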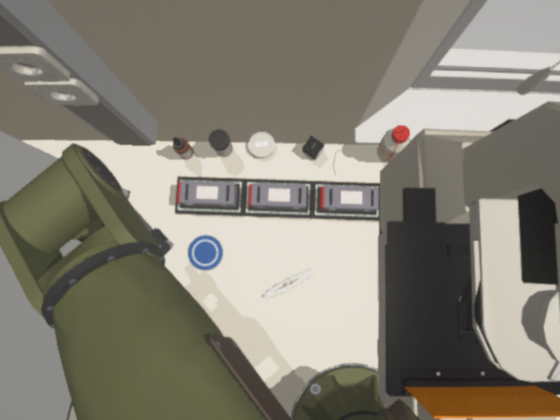

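View pics/scene0.png

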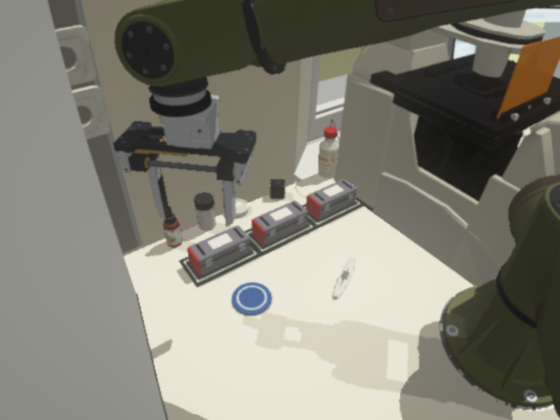

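The views agree within 4 mm: a row of cases along world y at x≈0.475, and the pad at (0.352, 0.319). In top0, the cases sit at about (210,193), (280,195) and (350,198) px and the pad at (205,252). In both pictures the red ends point left. Next I move above the left spot.

```bash
cat >> h.py <<'E'
def plan(*targets):
    "relative moves; each target = (pos, rpy), chained ideally from the measured pose"
    st=bot.sense(); p=np.array(st["position"]); M=R.from_euler('xyz',st["tcp_rot"])
    for q,e in targets:
        N=R.from_euler('xyz',e)
        print("dp",np.round(M.inv().apply(np.array(q)-p)/.5,4).tolist(),"rot",np.round((M.inv()*N).as_rotvec()/(np.pi/4),4).tolist())
E
python3 - <<'E'
from h import *
plan(([.475,.312,.205],[np.pi,0,1.558]))
E
```

```text
dp [-0.2234, 0.0144, 0.0009] rot [0.0, 0.0, 1.0082]
```

Request:
send_rows(
  dp=[
    [-0.223, 0.014, 0],
    [-0.223, 0.014, 0],
    [-0.223, 0.014, 0],
    [-0.223, 0.014, 0],
    [-0.223, 0.014, 0],
    [-0.223, 0.014, 0],
    [-0.223, 0.014, 0],
    [-0.223, 0.014, 0],
    [-0.223, 0.014, 0],
    [-0.223, 0.014, 0],
  ],
  rotation=[
    [0, 0, 1],
    [0, 0, 1],
    [0, 0, 1],
    [0, 0, 1],
    [0, 0, 1],
    [0, 0, 1],
    [0, 0, 1],
    [0, 0, 1],
    [0, 0, 1],
    [0, 0, 1],
  ],
  hand=[1, 1, 1, 1, 1, 1, 1, 1, 1, 1],
)

```text
clock: 1.83
position: [0.4747, 0.312, 0.2054]
tcp_rot: [3.142, 0.0, 1.566]
ft_force: [0.9, 0.2, 0.3]
opening: 0.094
finger_force: 0.0
```

Run:
```python
from h import *
st=bot.sense(); print(np.round(st["position"],4),np.round(st["tcp_rot"],4),np.round(st["torque"],3))
s,T=find("wrist",["spot_left","spot_middle","stain_bottle","objective_case"],save="pics/w1.png")
plan(([.475,.312,.015],[np.pi,0,1.558]))
```

```text
[0.4747 0.312  0.2054] [3.1416 0.     1.5663] [ 0.02   0.041 -0.011]
wrist stain_bottle 0.68 [0.5786 0.3723 0.0023]
wrist objective_case 0.65 [ 5.853e-01  2.896e-01 -3.000e-04]
dp [-0.0, 0.0006, 0.381] rot [0.0001, -0.0, 0.0089]
```

View pics/w1.png

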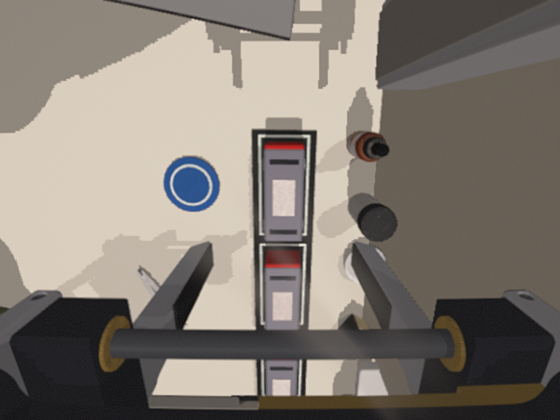

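The wrist picture shows the left case at about (284,190) px, upright and parallel to the tool, inside its white outline (258–310, 136–241). I'll work out its centre from the pixels.

```bash
cat >> h.py <<'E'
def ray(s,T,px,z):
    h=s["pixels"].shape[0]; f=h/2/np.tan(np.radians(s["vfov"])/2)
    K=np.array([[f,0,s["cx"]],[0,f,s["cy"]],[0,0,1]])
    u=cv2.undistortPoints(np.array(px,float).reshape(-1,1,2),K,np.array(s["D"])).reshape(-1,2)
    d=np.c_[u[:,0],-u[:,1],-np.ones(len(u))]@T[:3,:3].T
    return T[:3,3]+d*((z-T[2,3])/d[:,2])[:,None]
E
python3 - <<'E'
from h import *
s=bot.snapshot("wrist");T=campose(s)
g=s["pixels"].astype(int)
im=g.min(axis=2)
for r in (160,180,200,225): print(r,[(c,int(im[r,c])) for c in range(246,322) if im[r,c]>110 or abs(im[r,c]-im[r,c-1])>25])
print([(r,g[r,284].tolist()) for r in range(126,150,2)])
q=ray(s,T,[(258,136),(310,136),(310,241),(259,241)],.003);print(q.round(4),q.mean(0))
q=ray(s,T,[(264,147),(303,147),(301,238),(265,240)],.049);print(q.round(4),q.mean(0))
q=ray(s,T,[(192,184)],.005);print("pad",q)
E
```

```text
160 [(246, 190), (247, 180), (248, 173), (249, 170), (250, 167), (251, 137), (252, 87), (253, 47), (257, 70), (258, 128), (259, 167), (260, 147), (261, 92), (262, 65), (266, 116), (267, 119), (268, 113), (269, 84), (270, 58), (299, 104), (300, 118), (301, 119), (306, 119), (307, 185), (308, 198), (309, 143), (310, 66), (311, 34), (315, 96), (316, 166), (317, 191), (318, 193), (319, 186), (320, 177), (321, 170)]
180 [(246, 191), (247, 189), (248, 178), (249, 170), (250, 171), (251, 165), (252, 124), (253, 63), (258, 110), (259, 162), (260, 162), (261, 113), (262, 58), (264, 90), (266, 116), (267, 122), (268, 122), (269, 121), (270, 120), (271, 125), (272, 151), (273, 179), (274, 190), (275, 192), (276, 192), (277, 194), (278, 188), (279, 186), (280, 188), (281, 190), (282, 188), (283, 187), (284, 189), (285, 187), (286, 185), (287, 189), (288, 190), (289, 179), (290, 173), (291, 171), (292, 172), (293, 173), (294, 164), (295, 141), (296, 121), (297, 120), (298, 123), (299, 122), (300, 123), (301, 118), (304, 52), (305, 92), (306, 178), (307, 203), (308, 153), (309, 83), (310, 40), (31
[... 1521 characters left out ...]
 (308, 64), (312, 91), (313, 158), (314, 188), (315, 188), (316, 186), (317, 175), (318, 168), (319, 167), (320, 166), (321, 167)]
[(126, [146, 138, 127]), (128, [142, 134, 124]), (130, [65, 62, 58]), (132, [26, 26, 26]), (134, [76, 75, 71]), (136, [140, 138, 130]), (138, [52, 50, 50]), (140, [30, 32, 30]), (142, [78, 25, 21]), (144, [113, 25, 22]), (146, [179, 37, 34]), (148, [184, 49, 43])]
[[0.4448 0.3811 0.003 ]
 [0.5114 0.3807 0.003 ]
 [0.5145 0.2357 0.003 ]
 [0.442  0.2362 0.003 ]] [0.4781827  0.30842218 0.003     ]
[[0.455  0.3707 0.049 ]
 [0.4994 0.3704 0.049 ]
 [0.4985 0.2591 0.049 ]
 [0.4535 0.2567 0.049 ]] [0.47659515 0.3142593  0.049     ]
pad [[0.35478285 0.31962683 0.005     ]]
```

Case centre is (0.4765, 0.3125), confirmed by both the outline and the lid. Descending and gripping.

Request:
send_rows(
  dp=[
    [0, 0.003, 0.08],
    [0, 0.004, 0.16],
    [0, 0.004, 0.24],
    [0, 0.004, 0.3],
    [0, 0.004, 0.34],
    [0, 0.004, 0.37],
    [0, 0.004, 0.38],
    [0, 0.004, 0.38],
    [0, 0.004, 0.38],
    [0, 0.004, 0.38],
  ],
  rotation=[
    [0, 0, 0],
    [0, 0, 0],
    [0, 0, 0],
    [0, 0, 0],
    [0, 0, 0],
    [0, 0, 0],
    [0, 0, 0],
    [0, 0, 0],
    [0, 0, 0],
    [0, 0, 0],
  ],
  hand=[1, 1, 1, 1, 1, 1, 1, 1, 0, 0],
)

```text
clock: 2.97
position: [0.4773, 0.3123, 0.0167]
tcp_rot: [3.14, -0.001, 1.564]
ft_force: [0.0, 0.3, 0.6]
opening: 0.0842
finger_force: 0.0
```

Request:
send_rows(
  dp=[
    [0, 0, 0],
    [0, 0, 0],
    [0, 0, 0],
    [0, 0, 0],
  ],
  rotation=[
    [0, 0, 0],
    [0, 0, 0],
    [0, 0, 0],
    [0, 0, 0],
  ],
  hand=[0, 0, 0, 0],
)

```text
clock: 3.3
position: [0.4768, 0.312, 0.0158]
tcp_rot: [3.141, -0.0, 1.564]
ft_force: [0.7, -0.6, -0.0]
opening: 0.0577
finger_force: 0.0
```

Request:
send_rows(
  dp=[
    [0, 0, 0],
    [0, 0, 0],
    [0, 0, 0],
    [0, 0, 0],
    [0, 0, -0.02],
    [0, 0, -0.06],
    [0, 0, -0.12],
    [0, 0, -0.18],
    [0, 0, -0.23],
    [0, 0, -0.26],
  ],
  rotation=[
    [0, 0, 0],
    [0, 0, 0],
    [0, 0, 0],
    [0, 0, 0],
    [0, 0, 0],
    [0, 0, 0],
    [0, 0, 0],
    [0, 0, 0],
    [0, 0, 0],
    [0, 0, 0],
  ],
  hand=[0, 0, 0, 0, 0, 0, 0, 0, 0, 0],
)

```text
clock: 4.13
position: [0.4771, 0.3122, 0.1488]
tcp_rot: [3.139, -0.001, 1.564]
ft_force: [0.2, 0.4, -4.3]
opening: 0.0479
finger_force: 30.0
```

Request:
send_rows(
  dp=[
    [-0.03, -0.01, -0.02],
    [-0.09, -0.03, -0.05],
    [-0.15, -0.05, -0.08],
    [-0.21, -0.06, -0.1],
    [-0.26, -0.06, -0.1],
    [-0.29, -0.06, -0.1],
    [-0.3, -0.06, -0.1],
    [-0.3, -0.06, -0.1],
    [-0.3, -0.06, -0.1],
  ],
  rotation=[
    [0, 0, 0],
    [0, 0, 0],
    [0, 0, 0],
    [0, 0, 0],
    [0, 0, 0],
    [0, 0, 0],
    [0, 0, 0],
    [0, 0, 0],
    [0, 0, 0],
  ],
  hand=[0, 0, 0, 0, 0, 0, 0, 0, 0],
)

```text
clock: 4.88
position: [0.4457, 0.1625, 0.1955]
tcp_rot: [-3.141, -0.0, 1.564]
ft_force: [0.5, -0.0, -4.5]
opening: 0.0479
finger_force: 30.0
```

```bash
cat > t.py <<'E'
from rig import bot
import numpy as np
s=bot.sense();print("t",np.round(s["torque"],3),"f",np.round(s["ft_force"],2),np.round(s["tcp_rot"],3),np.round(s["position"],4),round(s["opening"],4))
E
python3 t.py
```

```text
t [0.029 0.008 0.036] f [ 0.48 -0.02 -4.49] [-3.141 -0.     1.564] [0.4457 0.1625 0.1955] 0.0479
```

Request:
send_rows(
  dp=[
    [0, 0, 0],
    [0, 0, 0],
    [0, 0, 0],
    [0, 0, 0],
    [0, 0, 0],
    [0, 0, 0],
    [0, 0, 0],
    [0, 0, 0],
    [0, 0, 0],
    [0, 0, 0],
  ],
  rotation=[
    [0, -0.05, 0],
    [0, -0.15, 0],
    [0, -0.27, 0],
    [0, -0.39, 0],
    [0, -0.5, 0],
    [0, -0.56, 0],
    [0, -0.58, 0],
    [0, -0.58, 0],
    [0, -0.58, 0],
    [0, -0.58, 0],
  ],
  hand=[0, 0, 0, 0, 0, 0, 0, 0, 0, 0],
)

```text
clock: 5.72
position: [0.4458, 0.1622, 0.1956]
tcp_rot: [3.141, 0.454, 1.564]
ft_force: [-0.1, -0.2, -5.5]
opening: 0.0479
finger_force: 30.0
```

```bash
python3 t.py
```

```text
t [ 0.524  0.049 -0.05 ] f [-0.06 -0.24 -5.46] [3.141 0.454 1.564] [0.4458 0.1622 0.1956] 0.0479
```

Request:
send_rows(
  dp=[
    [0, 0, 0],
    [0, 0, 0],
    [0, 0, 0],
    [0, 0, 0],
    [0, 0, 0],
    [0, 0, 0],
    [0, 0, 0],
    [0, 0, 0],
    [0, 0, 0],
    [0, 0, 0],
  ],
  rotation=[
    [0, 0.05, 0],
    [0, 0.15, 0],
    [0, 0.27, 0],
    [0, 0.39, 0],
    [0, 0.5, 0],
    [0, 0.56, 0],
    [0, 0.58, 0],
    [0, 0.58, 0],
    [0, 0.58, 0],
    [0, 0.58, 0],
  ],
  hand=[0, 0, 0, 0, 0, 0, 0, 0, 0, 0],
)

```text
clock: 6.55
position: [0.4457, 0.1624, 0.1954]
tcp_rot: [-3.141, 0.001, 1.565]
ft_force: [-0.3, -0.4, -4.5]
opening: 0.0481
finger_force: 30.0
```

```bash
python3 t.py
```

```text
t [-0.007  0.051 -0.022] f [-0.29 -0.42 -4.55] [-3.141e+00  1.000e-03  1.565e+00] [0.4457 0.1624 0.1954] 0.0481
```

Request:
send_rows(
  dp=[
    [0, 0, 0],
    [0, 0, 0],
    [0, 0, 0],
    [0, 0, 0],
    [0, 0, 0],
    [0, 0, 0],
    [0, 0, 0],
    [0, 0, 0],
    [0, 0, 0],
    [0, 0, 0],
  ],
  rotation=[
    [0, 0.05, 0],
    [0, 0.15, 0],
    [0, 0.27, 0],
    [0, 0.39, 0],
    [0, 0.5, 0],
    [0, 0.56, 0],
    [0, 0.58, 0],
    [0, 0.58, 0],
    [0, 0.58, 0],
    [0, 0.58, 0],
  ],
  hand=[0, 0, 0, 0, 0, 0, 0, 0, 0, 0],
)

```text
clock: 7.38
position: [0.4457, 0.1626, 0.1955]
tcp_rot: [3.141, -0.454, 1.566]
ft_force: [-0.0, -0.4, -4.8]
opening: 0.0476
finger_force: 30.0
```

```bash
python3 t.py
```

```text
t [-0.518  0.001 -0.019] f [-0.02 -0.44 -4.78] [ 3.141 -0.454  1.566] [0.4457 0.1626 0.1955] 0.0476
```

Request:
send_rows(
  dp=[
    [0, 0, 0],
    [0, 0, 0],
    [0, 0, 0],
    [0, 0, 0],
    [0, 0, 0],
    [0, 0, 0],
    [0, 0, 0],
    [0, 0, 0],
    [0, 0, 0],
    [0, 0, 0],
  ],
  rotation=[
    [0, -0.05, 0],
    [0, -0.15, 0],
    [0, -0.27, 0],
    [0, -0.39, 0],
    [0, -0.5, 0],
    [0, -0.56, 0],
    [0, -0.58, 0],
    [0, -0.58, 0],
    [0, -0.58, 0],
    [0, -0.58, 0],
  ],
  hand=[0, 0, 0, 0, 0, 0, 0, 0, 0, 0],
)

```text
clock: 8.22
position: [0.4457, 0.162, 0.1954]
tcp_rot: [-3.141, -0.001, 1.564]
ft_force: [-0.4, 0.5, -4.4]
opening: 0.0479
finger_force: 30.0
```

```bash
python3 t.py; python3 -c "
from h import *
plan(([.4765,.3125,.08],[np.pi,0,1.564]))
find('wrist',[],save='pics/w2.png')"
```

```text
t [-0.027  0.025  0.005] f [-0.43  0.47 -4.42] [-3.141e+00 -1.000e-03  1.564e+00] [0.4457 0.162  0.1954] 0.0479
dp [0.3012, 0.0596, 0.2311] rot [-0.0002, -0.0014, 0.0]
```

View pics/w2.png

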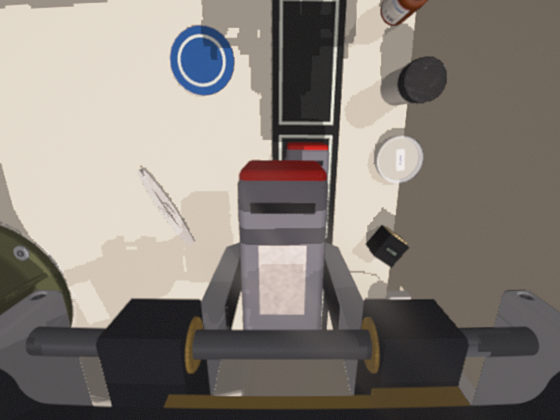

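Left case: level torque after red-down and after red-up differs by only 0.02 Nm, so it is quiet. The picture shows it gripped square, with its empty outline at about (308,60) px. Putting it back on its spot.

Request:
send_rows(
  dp=[
    [0.03, 0.01, 0],
    [0.09, 0.03, 0],
    [0.16, 0.05, 0],
    [0.23, 0.06, 0.01],
    [0.28, 0.061, 0.04],
    [0.299, 0.061, 0.09],
    [0.3, 0.061, 0.15],
    [0.3, 0.061, 0.21],
    [0.3, 0.061, 0.26],
    [0.3, 0.061, 0.3],
  ],
  rotation=[
    [0, 0, 0],
    [0, 0, 0],
    [0, 0, 0],
    [0, 0, 0],
    [0, 0, 0],
    [0, 0, 0],
    [0, 0, 0],
    [0, 0, 0],
    [0, 0, 0],
    [0, 0, 0],
  ],
  hand=[0, 0, 0, 0, 0, 0, 0, 0, 0, 0],
)

```text
clock: 9.1
position: [0.4768, 0.3111, 0.0432]
tcp_rot: [-3.14, 0.0, 1.563]
ft_force: [-0.4, -0.1, -4.3]
opening: 0.0477
finger_force: 30.0
```

Request:
send_rows(
  dp=[
    [0, 0, 0.02],
    [0, 0, 0.035],
    [0, 0, 0.046],
    [0, 0, 0.052],
    [0, 0, 0.056],
    [0, 0, 0.058],
    [0, 0, 0.058],
    [0, 0, 0.058],
  ],
  rotation=[
    [0, 0, 0],
    [0, 0, 0],
    [0, 0, 0],
    [0, 0, 0],
    [0, 0, 0],
    [0, 0, 0],
    [0, 0, 0],
    [0, 0, 0],
  ],
  hand=[0, 0, 0, 0, 0, 0, 0, 0],
)

```text
clock: 9.77
position: [0.4775, 0.3121, 0.017]
tcp_rot: [3.141, -0.0, 1.564]
ft_force: [-0.4, 0.2, -4.2]
opening: 0.0477
finger_force: 30.0
```

```bash
python3 t.py
```

```text
t [ 0.004 -0.022  0.028] f [-0.38  0.15 -4.16] [ 3.141 -0.     1.564] [0.4775 0.3121 0.017 ] 0.0477
```

Request:
send_rows(
  dp=[
    [0, 0, 0.001],
    [0, 0, 0.002],
    [0, 0, 0.003],
    [0, 0, 0.003],
  ],
  rotation=[
    [0, 0, 0],
    [0, 0, 0],
    [0, 0, 0],
    [0, 0, 0],
  ],
  hand=[0, 0, 0, 0],
)

```text
clock: 10.1
position: [0.4773, 0.3121, 0.0156]
tcp_rot: [3.141, -0.0, 1.564]
ft_force: [-3.1, -1.7, 4.7]
opening: 0.0477
finger_force: 30.0
```

Request:
send_rows(
  dp=[
    [0, 0, 0],
    [0, 0, 0],
    [0, 0, 0],
    [0, 0, 0],
    [0, 0, 0],
    [0, 0, -0.03],
    [0, 0, -0.09],
    [0, 0, -0.16],
    [0, 0, -0.22],
    [0, 0, -0.25],
  ],
  rotation=[
    [0, 0, 0],
    [0, 0, 0],
    [0, 0, 0],
    [0, 0, 0],
    [0, 0, 0],
    [0, 0, 0],
    [0, 0, 0],
    [0, 0, 0],
    [0, 0, 0],
    [0, 0, 0],
  ],
  hand=[1, 1, 1, 1, 1, 1, 1, 1, 1, 1],
)

```text
clock: 10.93
position: [0.4782, 0.3125, 0.144]
tcp_rot: [3.138, -0.002, 1.564]
ft_force: [0.0, 0.7, -0.3]
opening: 0.0943
finger_force: 0.0
```

Request:
send_rows(
  dp=[
    [-0.03, -0.001, -0.02],
    [-0.09, -0.002, -0.04],
    [-0.16, -0.003, -0.05],
    [-0.22, -0.004, -0.05],
    [-0.27, -0.005, -0.05],
    [-0.294, -0.006, -0.05],
    [-0.299, -0.006, -0.05],
    [-0.299, -0.006, -0.05],
  ],
  rotation=[
    [0, 0, 0],
    [0, 0, 0],
    [0, 0, 0],
    [0, 0, 0],
    [0, 0, 0],
    [0, 0, 0],
    [0, 0, 0],
    [0, 0, 0],
  ],
  hand=[1, 1, 1, 1, 1, 1, 1, 1],
)

```text
clock: 11.6
position: [0.4734, 0.1625, 0.1651]
tcp_rot: [3.141, -0.0, 1.563]
ft_force: [0.2, 0.3, 1.0]
opening: 0.094
finger_force: 0.0
```

```bash
python3 t.py; python3 -c "
from h import *
find('wrist',[],save='pics/w3.png')
plan(([.475,.1625,.015],[np.pi,0,1.564]))"
```

```text
t [-0.032  0.059 -0.01 ] f [0.16 0.25 0.99] [ 3.141 -0.     1.563] [0.4734 0.1625 0.1651] 0.094
dp [-0.0013, 0.0031, 0.3] rot [0.0002, -0.0004, 0.0004]
```

View pics/w3.png

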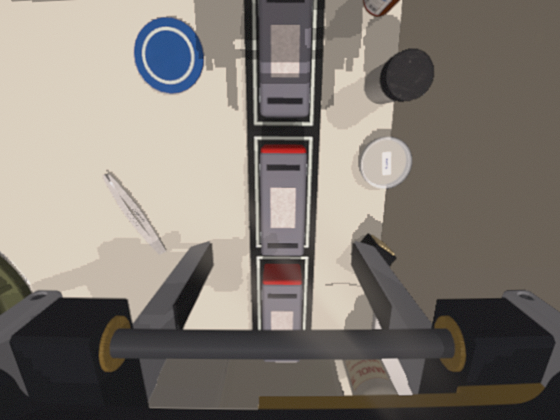

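The left case sits centred in its outline at (285,60) px. The middle case, at (284,200), lies in line about 1.6 mm from the tool's centre. Picking the middle case and rocking it the same way.

Request:
send_rows(
  dp=[
    [0, 0.001, 0.05],
    [0, 0.002, 0.12],
    [0, 0.003, 0.19],
    [0, 0.003, 0.25],
    [0, 0.003, 0.28],
    [0, 0.003, 0.295],
    [0, 0.003, 0.299],
    [0, 0.003, 0.299],
    [0, 0.003, 0.299],
    [0, 0.003, 0.299],
  ],
  rotation=[
    [0, 0, 0],
    [0, 0, 0],
    [0, 0, 0],
    [0, 0, 0],
    [0, 0, 0],
    [0, 0, 0],
    [0, 0, 0],
    [0, 0, 0],
    [0, 0, 0],
    [0, 0, 0],
  ],
  hand=[1, 1, 1, 1, 1, 1, 0, 0, 0, 0],
)

```text
clock: 12.48
position: [0.4754, 0.1629, 0.0166]
tcp_rot: [3.14, -0.001, 1.565]
ft_force: [0.6, -0.1, 0.4]
opening: 0.0708
finger_force: 0.0
```

Request:
send_rows(
  dp=[
    [0, 0, 0],
    [0, 0, 0],
    [0, 0, 0],
    [0, 0, 0],
    [0, 0, 0],
    [0, 0, 0],
  ],
  rotation=[
    [0, 0, 0],
    [0, 0, 0],
    [0, 0, 0],
    [0, 0, 0],
    [0, 0, 0],
    [0, 0, 0],
  ],
  hand=[0, 0, 0, 0, 0, 0],
)

```text
clock: 12.98
position: [0.4748, 0.1625, 0.0158]
tcp_rot: [3.141, -0.0, 1.564]
ft_force: [-2.9, -1.3, 5.5]
opening: 0.048
finger_force: 30.0
```

```bash
python3 t.py
```

```text
t [-0.101  0.497 -0.087] f [-2.93 -1.3   5.47] [ 3.141 -0.     1.564] [0.4748 0.1625 0.0158] 0.048
```

Request:
send_rows(
  dp=[
    [0, 0, -0.02],
    [0, 0, -0.06],
    [0, -0.01, -0.12],
    [0, -0.02, -0.18],
    [0, -0.04, -0.24],
    [0, -0.05, -0.3],
    [0, -0.06, -0.34],
    [0, -0.06, -0.36],
    [0, -0.06, -0.36],
    [0, -0.06, -0.36],
  ],
  rotation=[
    [0, 0, 0],
    [0, 0, 0],
    [0, 0, 0],
    [0, 0, 0],
    [0, 0, 0],
    [0, 0, 0],
    [0, 0, 0],
    [0, 0, 0],
    [0, 0, 0],
    [0, 0, 0],
  ],
  hand=[0, 0, 0, 0, 0, 0, 0, 0, 0, 0],
)

```text
clock: 13.82
position: [0.4447, 0.1625, 0.1947]
tcp_rot: [-3.141, 0.0, 1.564]
ft_force: [0.4, -0.3, -5.0]
opening: 0.0477
finger_force: 30.0
```

```bash
python3 t.py
```

```text
t [-0.04   0.041  0.041] f [ 0.41 -0.34 -4.98] [-3.141  0.     1.564] [0.4447 0.1625 0.1947] 0.0477
```

Request:
send_rows(
  dp=[
    [0, 0, 0],
    [0, 0, 0],
    [0, 0, 0],
    [0, 0, 0],
    [0, 0, 0],
    [0, 0, 0],
    [0, 0, 0],
    [0, 0, 0],
    [0, 0, 0],
    [0, 0, 0],
  ],
  rotation=[
    [0, -0.05, 0],
    [0, -0.15, 0],
    [0, -0.27, 0],
    [0, -0.39, 0],
    [0, -0.5, 0],
    [0, -0.56, 0],
    [0, -0.58, 0],
    [0, -0.58, 0],
    [0, -0.58, 0],
    [0, -0.58, 0],
  ],
  hand=[0, 0, 0, 0, 0, 0, 0, 0, 0, 0],
)

```text
clock: 14.65
position: [0.4448, 0.1623, 0.1952]
tcp_rot: [-3.141, 0.454, 1.564]
ft_force: [0.5, 0.1, -3.9]
opening: 0.0477
finger_force: 30.0
```

```bash
python3 t.py
```

```text
t [ 0.525 -0.018  0.057] f [ 0.55  0.07 -3.88] [-3.141  0.454  1.564] [0.4448 0.1623 0.1952] 0.0477
```

Request:
send_rows(
  dp=[
    [0, 0, 0],
    [0, 0, 0],
    [0, 0, 0],
    [0, 0, 0],
    [0, 0, 0],
    [0, 0, 0],
    [0, 0, 0],
    [0, 0, 0],
    [0, 0, 0],
    [0, 0, 0],
  ],
  rotation=[
    [0, 0.05, 0],
    [0, 0.15, 0],
    [0, 0.27, 0],
    [0, 0.39, 0],
    [0, 0.5, 0],
    [0, 0.56, 0],
    [0, 0.58, 0],
    [0, 0.58, 0],
    [0, 0.58, 0],
    [0, 0.58, 0],
  ],
  hand=[0, 0, 0, 0, 0, 0, 0, 0, 0, 0],
)

```text
clock: 15.48
position: [0.4447, 0.1628, 0.1954]
tcp_rot: [-3.141, 0.001, 1.565]
ft_force: [-0.3, 0.8, -4.0]
opening: 0.0478
finger_force: 30.0
```

```bash
python3 t.py
```

```text
t [0.    0.037 0.021] f [-0.33  0.8  -4.01] [-3.141e+00  1.000e-03  1.565e+00] [0.4447 0.1628 0.1954] 0.0478
```

Request:
send_rows(
  dp=[
    [0, 0, 0],
    [0, 0, 0],
    [0, 0, 0],
    [0, 0, 0],
    [0, 0, 0],
    [0, 0, 0],
    [0, 0, 0],
    [0, 0, 0],
    [0, 0, 0],
    [0, 0, 0],
  ],
  rotation=[
    [0, 0.05, 0],
    [0, 0.15, 0],
    [0, 0.27, 0],
    [0, 0.39, 0],
    [0, 0.5, 0],
    [0, 0.56, 0],
    [0, 0.58, 0],
    [0, 0.58, 0],
    [0, 0.58, 0],
    [0, 0.58, 0],
  ],
  hand=[0, 0, 0, 0, 0, 0, 0, 0, 0, 0],
)

```text
clock: 16.32
position: [0.4447, 0.1631, 0.1955]
tcp_rot: [3.141, -0.454, 1.566]
ft_force: [-0.8, -0.1, -3.7]
opening: 0.0477
finger_force: 30.0
```

```bash
python3 t.py
```

```text
t [-0.603  0.077 -0.01 ] f [-0.78 -0.07 -3.7 ] [ 3.141 -0.454  1.566] [0.4447 0.1631 0.1955] 0.0477
```

Request:
send_rows(
  dp=[
    [0, 0, 0],
    [0, 0, 0],
    [0, 0, 0],
    [0, 0, 0],
    [0, 0, 0],
    [0, 0, 0],
    [0, 0, 0],
    [0, 0, 0],
    [0, 0, 0],
    [0, 0, 0],
  ],
  rotation=[
    [0, -0.05, 0],
    [0, -0.15, 0],
    [0, -0.27, 0],
    [0, -0.39, 0],
    [0, -0.5, 0],
    [0, -0.56, 0],
    [0, -0.58, 0],
    [0, -0.58, 0],
    [0, -0.58, 0],
    [0, -0.58, 0],
  ],
  hand=[0, 0, 0, 0, 0, 0, 0, 0, 0, 0],
)

```text
clock: 17.15
position: [0.4447, 0.1625, 0.1954]
tcp_rot: [-3.141, -0.001, 1.564]
ft_force: [0.3, -0.3, -4.0]
opening: 0.0475
finger_force: 30.0
```

```bash
python3 t.py
```

```text
t [-0.06   0.033  0.049] f [ 0.26 -0.31 -4.05] [-3.141e+00 -1.000e-03  1.564e+00] [0.4447 0.1625 0.1954] 0.0475
```

The middle case shifts by only about 0.06 Nm, which is within the noise and well below 0.15, so it looks quiet. Returning it.

Request:
send_rows(
  dp=[
    [0, 0.01, 0.02],
    [0, 0.03, 0.06],
    [0, 0.05, 0.12],
    [0, 0.06, 0.18],
    [0, 0.06, 0.24],
    [0, 0.06, 0.28],
    [0, 0.06, 0.31],
    [0, 0.06, 0.33],
    [0, 0.06, 0.345],
    [0, 0.06, 0.352],
  ],
  rotation=[
    [0, 0, 0],
    [0, 0, 0],
    [0, 0, 0],
    [0, 0, 0],
    [0, 0, 0],
    [0, 0, 0],
    [0, 0, 0],
    [0, 0, 0],
    [0, 0, 0],
    [0, 0, 0],
  ],
  hand=[0, 0, 0, 0, 0, 0, 0, 0, 0, 0],
)

```text
clock: 17.98
position: [0.4747, 0.1622, 0.0186]
tcp_rot: [-3.141, 0.0, 1.564]
ft_force: [0.7, -0.1, -4.7]
opening: 0.0479
finger_force: 30.0
```

Request:
send_rows(
  dp=[
    [0, 0, 0.003],
    [0, 0, 0.005],
    [0, 0, 0.0065],
    [0, 0, 0.0075],
    [0, 0, 0.008],
    [0, 0, 0.008],
  ],
  rotation=[
    [0, 0, 0],
    [0, 0, 0],
    [0, 0, 0],
    [0, 0, 0],
    [0, 0, 0],
    [0, 0, 0],
  ],
  hand=[0, 0, 0, 0, 0, 0],
)

```text
clock: 18.48
position: [0.4749, 0.1626, 0.0158]
tcp_rot: [3.141, -0.0, 1.564]
ft_force: [-0.7, -0.2, -2.7]
opening: 0.0477
finger_force: 30.0
```

```bash
python3 t.py
```

```text
t [ 0.006  0.042 -0.006] f [-0.65 -0.24 -2.7 ] [ 3.141 -0.     1.564] [0.4749 0.1626 0.0158] 0.0477
```

Request:
send_rows(
  dp=[
    [0, 0, 0],
    [0, 0, 0],
    [0, 0, 0],
    [0, 0, 0],
    [0, 0, 0],
    [0, 0, -0.03],
    [0, 0, -0.09],
    [0, 0, -0.16],
    [0, 0, -0.22],
    [0, 0, -0.25],
  ],
  rotation=[
    [0, 0, 0],
    [0, 0, 0],
    [0, 0, 0],
    [0, 0, 0],
    [0, 0, 0],
    [0, 0, 0],
    [0, 0, 0],
    [0, 0, 0],
    [0, 0, 0],
    [0, 0, 0],
  ],
  hand=[1, 1, 1, 1, 1, 1, 1, 1, 1, 1],
)

```text
clock: 19.32
position: [0.4757, 0.1628, 0.1442]
tcp_rot: [3.137, -0.001, 1.565]
ft_force: [0.9, 0.5, 0.2]
opening: 0.094
finger_force: 0.0
```

Request:
send_rows(
  dp=[
    [-0.03, 0, 0],
    [-0.08, -0.001, 0],
    [-0.13, -0.003, 0],
    [-0.17, -0.004, 0],
    [-0.19, -0.004, 0],
    [-0.2, -0.004, 0],
    [-0.2, -0.004, 0],
  ],
  rotation=[
    [0, 0, 0],
    [0, 0, 0],
    [0, 0, 0],
    [0, 0, 0],
    [0, 0, 0],
    [0, 0, 0],
    [0, 0, 0],
  ],
  hand=[1, 1, 1, 1, 1, 1, 1],
)

```text
clock: 19.9
position: [0.4722, 0.0621, 0.1405]
tcp_rot: [3.141, -0.0, 1.563]
ft_force: [0.2, -0.2, 0.3]
opening: 0.0939
finger_force: 0.0
```

```bash
python3 t.py; python3 -c "
from h import *
s=bot.sense();print(s['qpos'])
a=find('scene',[])[0]['pixels'];b=find('top',[])[0]['pixels'];c=find('wrist',[])[0]['pixels']
cv2.imwrite('pics/c4.png',cv2.resize(np.vstack([np.hstack([a,b]),np.hstack([c,c*0])]),(800,600),interpolation=cv2.INTER_AREA)[:,:,::-1])"
```

```text
t [-0.007  0.061 -0.03 ] f [ 0.19 -0.24  0.26] [ 3.141 -0.     1.563] [0.4722 0.0621 0.1405] 0.0939
[5.38667991e-02 2.04447192e-01 1.80073072e+00 3.13923136e-05
 1.13628592e+00 6.12640143e-02]
```

View pics/c4.png

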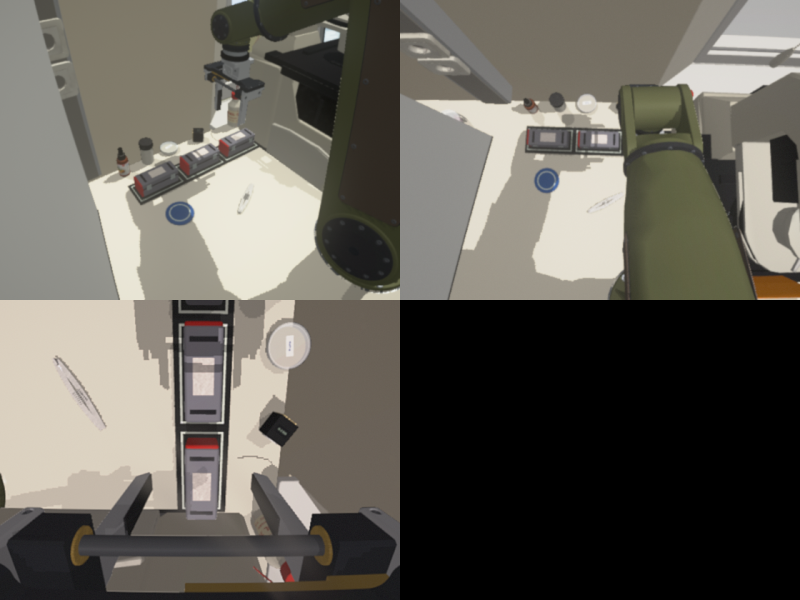

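Both cases are back inside their outlines: left at (157,180) and middle at (200,160) in the scene panel. The right case, at (202,470) in the wrist panel, lies in line. The wash bottle stays about 15 mm clear of the gripper body, so I'll grip 4 mm left of the case's middle.

Request:
send_rows(
  dp=[
    [-0.015, 0.001, 0],
    [-0.04, 0.002, 0],
    [-0.07, 0.003, 0],
    [-0.086, 0.003, 0],
    [-0.091, 0.003, 0.02],
    [-0.091, 0.003, 0.06],
    [-0.091, 0.003, 0.11],
    [-0.091, 0.003, 0.16],
    [-0.091, 0.003, 0.2],
    [-0.091, 0.003, 0.23],
  ],
  rotation=[
    [0, 0, 0],
    [0, 0, 0],
    [0, 0, 0],
    [0, 0, 0],
    [0, 0, 0],
    [0, 0, 0],
    [0, 0, 0],
    [0, 0, 0],
    [0, 0, 0],
    [0, 0, 0],
  ],
  hand=[1, 1, 1, 1, 1, 1, 1, 1, 1, 1],
)

```text
clock: 20.88
position: [0.4723, 0.0174, 0.023]
tcp_rot: [-3.139, -0.0, 1.565]
ft_force: [-0.1, 0.0, -0.4]
opening: 0.0944
finger_force: 0.0
```

```bash
python3 t.py; python3 -c "
from h import *
print(np.round(bot.sense()['tau'],2))
plan(([.4735,.0165,.0155],[np.pi,0,1.564]))"
```

```text
t [-0.041  0.03  -0.018] f [-0.09  0.02 -0.38] [-3.139 -0.     1.565] [0.4723 0.0174 0.023 ] 0.0944
[-2.000e-02 -5.106e+01 -2.629e+01  6.000e-02  5.700e-01  0.000e+00]
dp [-0.0019, 0.0025, 0.015] rot [-0.0028, -0.0002, 0.0008]
```

Request:
send_rows(
  dp=[
    [0, 0, 0.01],
    [0, 0, 0.017],
    [0, 0, 0.0195],
    [0, 0, 0.0195],
    [0, 0, 0.0195],
    [0, 0, 0.0195],
    [0, 0, 0.0195],
    [0, 0, 0.0195],
    [0, 0, 0.0195],
    [0, 0, 0.0195],
  ],
  rotation=[
    [0, 0, 0],
    [0, 0, 0],
    [0, 0, 0],
    [0, 0, 0],
    [0, 0, 0],
    [0, 0, 0],
    [0, 0, 0],
    [0, 0, 0],
    [0, 0, 0],
    [0, 0, 0],
  ],
  hand=[1, 1, 0, 0, 0, 0, 0, 0, 0, 0],
)

```text
clock: 21.72
position: [0.4732, 0.017, 0.0158]
tcp_rot: [-3.141, 0.0, 1.564]
ft_force: [-2.3, -0.3, 3.5]
opening: 0.0478
finger_force: 30.0
```

Request:
send_rows(
  dp=[
    [0, 0, 0],
    [0, 0, 0],
    [0, 0, 0],
    [0, 0, -0.02],
    [0, 0, -0.06],
    [0, 0, -0.11],
    [0, 0, -0.16],
    [0, 0, -0.2],
    [0, 0, -0.23],
    [0, 0, -0.24],
  ],
  rotation=[
    [0, 0, 0],
    [0, 0, 0],
    [0, 0, 0],
    [0, 0, 0],
    [0, 0, 0],
    [0, 0, 0],
    [0, 0, 0],
    [0, 0, 0],
    [0, 0, 0],
    [0, 0, 0],
  ],
  hand=[0, 0, 0, 0, 0, 0, 0, 0, 0, 0],
)

```text
clock: 22.55
position: [0.474, 0.017, 0.1382]
tcp_rot: [3.138, 0.0, 1.564]
ft_force: [0.0, 0.2, -3.1]
opening: 0.0479
finger_force: 30.0
```

```bash
python3 t.py
```

```text
t [-0.087  0.029 -0.006] f [ 0.02  0.21 -3.13] [3.138 0.    1.564] [0.474  0.017  0.1382] 0.0479
```

Lifted. Moving over the mat's middle and rocking.

Request:
send_rows(
  dp=[
    [0.03, -0.01, -0.02],
    [0.09, -0.03, -0.05],
    [0.15, -0.05, -0.08],
    [0.21, -0.06, -0.11],
    [0.26, -0.06, -0.11],
    [0.285, -0.06, -0.11],
    [0.292, -0.06, -0.11],
    [0.292, -0.06, -0.11],
    [0.292, -0.06, -0.11],
  ],
  rotation=[
    [0, 0, 0],
    [0, 0, 0],
    [0, 0, 0],
    [0, 0, 0],
    [0, 0, 0],
    [0, 0, 0],
    [0, 0, 0],
    [0, 0, 0],
    [0, 0, 0],
  ],
  hand=[0, 0, 0, 0, 0, 0, 0, 0, 0],
)

```text
clock: 23.3
position: [0.4441, 0.1625, 0.1901]
tcp_rot: [-3.14, 0.001, 1.564]
ft_force: [0.7, 0.5, -3.7]
opening: 0.0481
finger_force: 30.0
```

```bash
python3 t.py
```

```text
t [-0.035  0.036 -0.031] f [ 0.73  0.53 -3.71] [-3.140e+00  1.000e-03  1.564e+00] [0.4441 0.1625 0.1901] 0.0481
```

Request:
send_rows(
  dp=[
    [0, 0, 0],
    [0, 0, 0],
    [0, 0, 0],
    [0, 0, 0],
    [0, 0, 0],
    [0, 0, 0],
    [0, 0, 0],
    [0, 0, 0],
    [0, 0, 0],
    [0, 0, 0],
  ],
  rotation=[
    [0, -0.05, 0],
    [0, -0.15, 0],
    [0, -0.27, 0],
    [0, -0.39, 0],
    [0, -0.5, 0],
    [0, -0.56, 0],
    [0, -0.58, 0],
    [0, -0.58, 0],
    [0, -0.58, 0],
    [0, -0.58, 0],
  ],
  hand=[0, 0, 0, 0, 0, 0, 0, 0, 0, 0],
)

```text
clock: 24.13
position: [0.4444, 0.1625, 0.1909]
tcp_rot: [3.141, 0.454, 1.563]
ft_force: [-0.8, -0.5, -4.6]
opening: 0.0476
finger_force: 30.0
```

```bash
python3 t.py
```

```text
t [ 0.424  0.065 -0.014] f [-0.8  -0.48 -4.65] [3.141 0.454 1.563] [0.4444 0.1625 0.1909] 0.0476
```

Request:
send_rows(
  dp=[
    [0, 0, 0],
    [0, 0, 0],
    [0, 0, 0],
    [0, 0, 0],
    [0, 0, 0],
    [0, 0, 0],
    [0, 0, 0],
    [0, 0, 0],
    [0, 0, 0],
    [0, 0, 0],
  ],
  rotation=[
    [0, 0.05, 0],
    [0, 0.15, 0],
    [0, 0.27, 0],
    [0, 0.39, 0],
    [0, 0.5, 0],
    [0, 0.56, 0],
    [0, 0.58, 0],
    [0, 0.58, 0],
    [0, 0.58, 0],
    [0, 0.58, 0],
  ],
  hand=[0, 0, 0, 0, 0, 0, 0, 0, 0, 0],
)

```text
clock: 24.97
position: [0.4442, 0.1633, 0.1907]
tcp_rot: [-3.142, 0.001, 1.565]
ft_force: [-0.1, 0.2, -4.8]
opening: 0.0478
finger_force: 30.0
```

```bash
python3 t.py
```

```text
t [-0.145  0.083 -0.041] f [-0.14  0.23 -4.79] [-3.142e+00  1.000e-03  1.565e+00] [0.4442 0.1633 0.1907] 0.0478
```

Request:
send_rows(
  dp=[
    [0, 0, 0],
    [0, 0, 0],
    [0, 0, 0],
    [0, 0, 0],
    [0, 0, 0],
    [0, 0, 0],
    [0, 0, 0],
    [0, 0, 0],
    [0, 0, 0],
    [0, 0, 0],
  ],
  rotation=[
    [0, 0.05, 0],
    [0, 0.15, 0],
    [0, 0.27, 0],
    [0, 0.39, 0],
    [0, 0.5, 0],
    [0, 0.56, 0],
    [0, 0.58, 0],
    [0, 0.58, 0],
    [0, 0.58, 0],
    [0, 0.58, 0],
  ],
  hand=[0, 0, 0, 0, 0, 0, 0, 0, 0, 0],
)

```text
clock: 25.8
position: [0.4442, 0.1637, 0.1908]
tcp_rot: [3.141, -0.454, 1.566]
ft_force: [0.6, 0.1, -4.2]
opening: 0.0477
finger_force: 30.0
```

```bash
python3 t.py
```

```text
t [-0.471  0.085  0.005] f [ 0.58  0.13 -4.18] [ 3.141 -0.454  1.566] [0.4442 0.1637 0.1908] 0.0477
```

Request:
send_rows(
  dp=[
    [0, 0, 0],
    [0, 0, 0],
    [0, 0, 0],
    [0, 0, 0],
    [0, 0, 0],
    [0, 0, 0],
    [0, 0, 0],
    [0, 0, 0],
    [0, 0, 0],
    [0, 0, 0],
  ],
  rotation=[
    [0, -0.05, 0],
    [0, -0.15, 0],
    [0, -0.27, 0],
    [0, -0.39, 0],
    [0, -0.5, 0],
    [0, -0.56, 0],
    [0, -0.58, 0],
    [0, -0.58, 0],
    [0, -0.58, 0],
    [0, -0.58, 0],
  ],
  hand=[0, 0, 0, 0, 0, 0, 0, 0, 0, 0],
)

```text
clock: 26.63
position: [0.4442, 0.163, 0.1907]
tcp_rot: [-3.142, -0.001, 1.564]
ft_force: [0.3, 0.1, -4.4]
opening: 0.0476
finger_force: 30.0
```

```bash
python3 t.py
```

```text
t [0.087 0.017 0.02 ] f [ 0.33  0.05 -4.43] [-3.142e+00 -1.000e-03  1.564e+00] [0.4442 0.163  0.1907] 0.0476
```

The right case's level torque goes from −0.145 to +0.087 Nm, against 0.02 and 0.06 for the other two, so it is the rattler. Presenting it over the pad at (0.353, 0.319), with its middle about 0.21 m above.

Request:
send_rows(
  dp=[
    [0.015, -0.01, -0.01],
    [0.045, -0.03, -0.02],
    [0.09, -0.055, -0.029],
    [0.135, -0.08, -0.029],
    [0.18, -0.105, -0.029],
    [0.225, -0.13, -0.029],
    [0.265, -0.155, -0.029],
    [0.295, -0.172, -0.029],
    [0.312, -0.181, -0.029],
    [0.319, -0.184, -0.029],
  ],
  rotation=[
    [0, 0, 0],
    [0, 0, 0],
    [0, 0, 0],
    [0, 0, 0],
    [0, 0, 0],
    [0, 0, 0],
    [0, 0, 0],
    [0, 0, 0],
    [0, 0, 0],
    [0, 0, 0],
  ],
  hand=[0, 0, 0, 0, 0, 0, 0, 0, 0, 0],
)

```text
clock: 27.47
position: [0.3526, 0.3241, 0.2055]
tcp_rot: [3.142, -0.001, 1.565]
ft_force: [0.1, -0.5, -4.7]
opening: 0.0479
finger_force: 30.0
```

Request:
send_rows(
  dp=[
    [0, 0, 0],
    [0, 0, 0],
    [0, 0, 0],
    [0, 0, 0],
    [0, 0, 0],
    [0, 0, 0],
    [0, 0, 0],
    [0, 0, 0],
  ],
  rotation=[
    [0, 0, 0],
    [0, 0, 0],
    [0, 0, 0],
    [0, 0, 0],
    [0, 0, 0],
    [0, 0, 0],
    [0, 0, 0],
    [0, 0, 0],
  ],
  hand=[0, 0, 0, 0, 0, 0, 0, 0],
)

```text
clock: 28.13
position: [0.3533, 0.3232, 0.2052]
tcp_rot: [-3.142, -0.0, 1.564]
ft_force: [0.2, -0.9, -3.8]
opening: 0.0477
finger_force: 30.0
```

```bash
python3 t.py; python3 -c "
from h import *
a=find('scene',[])[0]['pixels'];b=find('top',[])[0]['pixels'];c=find('wrist',[])[0]['pixels']
cv2.imwrite('pics/c5.png',cv2.resize(np.vstack([np.hstack([a,b]),np.hstack([c,c*0])]),(800,600),interpolation=cv2.INTER_AREA)[:,:,::-1])"
```

```text
t [-0.003  0.085  0.015] f [ 0.23 -0.86 -3.85] [-3.142 -0.     1.564] [0.3533 0.3232 0.2052] 0.0477
```

View pics/c5.png

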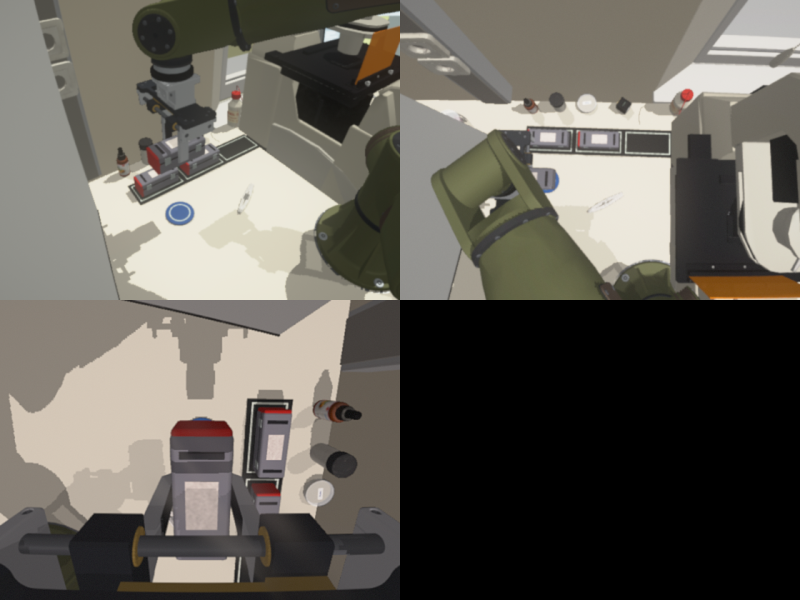

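The picture shows the rattling case held level over the pad. The other two cases are inside their outlines at (550,140) and (598,140) in the top panel, the right spot is empty, and the bystanders are untouched.

```bash
python3 -c "
from rig import bot
print(bot.sign_off())"
```

```text
the job is handed in; nothing more can be done
None
```

The right-hand case is the one that rattles (its moment shifted about 0.23 Nm when rocked, against 0.06 Nm or less for the others), and I handed the job in with it held level about 20 cm above the blue pad and the two quiet cases back on their spots; no verdict came back.

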